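# Pen cup onto the drying peg of a desktop sanitiser

### The job

Put the blue pen cup upside down over the orange peg on the sanitiser's pulled-out tray: lower it on, do not drop it, until its rim sits flat on the tray. Then let go and slide the tray all the way home into the sanitiser with the cup still seated on its peg, and leave the mug, bottle, mouse and stapler undisturbed.

Things in the scene. Friction and masses are not known exactly. Their poses are not given: they have to be found in the camera images.
- cup_mid (a point): Centre (half-way along the axis) of the blue plastic pen cup: a stiff straight round tube 60 mm in outside diameter, 95 mm long, 3 mm wall, open at one end, about 120 g. It starts lying on its side on the white rest, its axis 42 mm above the desk. x axis = the cup's axis, pointing out of the open mouth (mouth 47.5 mm along +x, closed end 47.5 mm along -x).
- cup_rim (a point): Centre of the cup's open mouth, in the plane of its rim; same axes as cup_mid.
- peg_base (a point): Foot of the upright orange peg, on its axis, on the top face of the aluminium tray (22 mm above the desk). The peg is 36 mm in diameter up to 46 mm, then tapers to 18 mm at its tip 62 mm up. It moves with the tray, a plate 120 mm wide that reaches 50 mm beyond the peg's axis along +x and 100 mm along -x. x axis (level) = the way the tray slides home; z up.
- push_bar (a point): Centre of the outer face (away from the sanitiser) of the upright yellow bar across the tray's front, 45 mm above the desk, 105 mm from the peg's axis along -x. The bar is 120 mm wide, 10 mm thick, from 16 to 60 mm above the desk. Axes as peg_base: pushing it along +x slides the tray home. When home, this face stands 45 mm proud of the sanitiser's front.
- tray (a joint): How far the tray is pulled out of the sanitiser, m: 0 = fully home (against a rigid stop), 0.135 = fully out; it starts 0.115 to 0.13 out. It slides stiffly with about 3 N of friction, and stays where it is left.
- sanitiser: White fixed desktop cabinet with violet see-through roof and back, 120 mm deep (x), 160 mm wide (y), 185 mm high; origin on the desk at its centre, straight below the peg's axis when the tray is home. Its open front (140 mm wide, open to about 160 mm above the desk) lies 60 mm along -x.
- mug: White ceramic mug, 80 mm wide, 95 mm high, a bystander; origin at the centre of its underside.
- spray: Clear bottle with a white cap and paper label, 72 mm wide, 190 mm high, a bystander; origin at the centre of its underside.
- mouse: Black computer mouse, 105 x 62 x 33 mm, a bystander; origin at the centre of its underside.
- stapler: Red and dark stapler, 150 x 36 x 46 mm, a bystander; origin at the centre of its underside.
- rest: Low white fixed rest under the lying cup: a plate 120 x 56 x 6 mm with two ribs up to 17 mm high along x, under the cup; no wider than the cup, so its sides are free. Origin at the centre of its underside, x along the cup's axis towards its mouth.
Mind the look-alikes: they are no part of the job. Of the things shaped like the part that bears cup_mid, the blue one is meant.

How it is judged (in metres and radians):
On the way:
1. the cup stands mouth down over the peg, its rim on the tray, while the tray is still out (z of cup_rim in the frame of peg_base below 0.006 m and horizontal distance between cup_rim and peg_base below 0.02 m and angle between cup_mid's own x axis and vertical above 3.05 rad and value of joint tray above 0.06 m), for 0.2 s.
At the end, for the whole second after the job is handed in: The tray is home to within 6 mm; the cup stands mouth down over the peg, within 5 degrees of upright, its rim within 6 mm of the tray's face; mug, bottle, mouse and stapler are within 30 mm of where they stood (value of joint tray below 0.006 m and z of cup_rim in the frame of peg_base below 0.006 m and horizontal distance between cup_rim and peg_base below 0.02 m and angle between cup_mid's own x axis and vertical above 3.05 rad and distance of each of mug, spray, mouse, stapler from where it was at the start of the episode below 0.03 m); the robot touches nothing.
It fails at once if the cup is let go above its seat, with its rim more than 15 mm over the tray at the peg (horizontal distance between cup_rim and peg_base below 0.04 m and z of cup_rim in the frame of peg_base above 0.015 m and contact force between the fingers and cup below 0.05 N).
It fails at once if the mug, bottle, mouse or stapler is shoved or knocked more than 30 mm (distance of any of mug, spray, mouse, stapler from where it was at the start of the episode above 0.03 m).
It also fails if it takes over 64 s, if anything falls off the work surface, if the arm or the gripper's body presses on something with over 40 N, if the wrist force passes 120 N, or if a joint passes its speed limit or range.

### The arm

A 6-joint arm with a two-finger parallel gripper is mounted at the origin on the work surface. World frame = base frame: x ahead of the robot, y to its left, z up, the work surface at z = 0. Lengths are in mm, angles in rad, forces in N, time in s.
With the tool pointing down it reaches from about 400 to 925 mm from the base axis. Payload 12.5 kg.
Tool frame: the origin (TCP) lies between the finger pads; the fingertips stand 14 mm ahead of it and the grasp point (between the pads) lies 5 mm behind it; x points along the fingers, y is the direction in which the jaws open and shut, and the axes are right-handed (so a half turn about x gives the same grasp; the last joint's range is limited). The gripper opens to 95 mm and grips with 3 to 60 N. Pads are 20 mm wide; open, the fingers measure 119 mm over their backs; the gripper's body (75 mm by 180 mm) begins 59 mm behind the grasp point.
Start: joints at [-1.391, 0.491, 1.559, -0, 1.092, -0.106], TCP at [176.226, -599.658, 228.661] pointing down, gripper open.
Joint ranges: [-3.1, 3.1], [-0.84, 2.19], [0.05, 2.79], [-1.13, 4.28], [0.06, 2.93], [-2.69, 2.69]. Speed limits (rad/s): [2.22, 2.22, 2.79, 3.14, 3.14, 3.14].

### API

Orientations are given as [roll, pitch, yaw] about the fixed x, y, z axes, in that order (R = Rz(yaw) Ry(pitch) Rx(roll)).
In Python, from cell import env, cams gives the robot as it stands.
- The arm moves only by the tool carry_out, never from a script. Its arguments are lists of equal length, an entry for each row: "grip": the closure, from -1 (fully open) to 1 (shut); "linear": the shift along the tool's x, y, z scaled (see below), a list of three; "turn": the turn about the tool's x scaled (see below). In form: {"grip": [grip, ...], "linear": [[tx, ty, tz], ...], "turn": [turn, ...]}. A call has 1 to 5 rows; each row shifts and turns the commanded pose from where the row before left it, along the tool's axes as they then stand; what a row does not reach is not made up. The controller multiplies each number of a shift by 0.5 m and each number of a turn by 180 degrees. A row lasts 1/10 s, in which the tool goes at most 50 mm and 8.59 degrees, less where a joint would pass 70% of its speed; a pose out of reach is approached as far as the arm can. A call with a number of a shift or a turn outside -1 to 1 is refused whole. A call with a gripper value outside its range is refused whole. The fingers move at their own pace and stop on an object; the grip force is fixed at half the most. Time passes only in rows, so rows that do not move let the fingers close. It gives the time, the measured TCP pose, the force and the opening at its end, in the units of the state.
- env.state(): the state, without advancing time (a new reading comes with each control period).
- cams.read_camera(name): name is "scene" or "top"; returns the picture (384x512x3 uint8, blue, green, red); there is no depth.
- cams.camera_info(name): a dict with "fx", "fy", "cx", "cy" (pixels), "view" (4x4, takes a point from world to camera coordinates). Camera axes: x right, y down, z forward; pixel columns grow to the right and rows downward; lengths in mm; the calibration is good to about 2 mm. A picture is of the moment at which its call begins. camera_info takes no time and is no camera call.
- env.job_done(): hands the job in, once; it reports no verdict.
The state is a dict: "t": time; "joints": joint angles; "qvel": joint speeds; "tau": joint torques, N m; "eef_pos": TCP position; "tcp_rot": TCP orientation; "ft_force": force on the tool from outside, world axes, zero at the start; "moment": the same for the moment, N m; "opening": opening from 0.0 (shut) to 1.0 (fully open).
Only numpy, scipy, OpenCV 4.12 (cv2) and the standard library are available. Lean on these libraries where they do the work, as an engineer would, in place of code of your own. Each camera call takes 0.05 s, during which the arm holds its last target. There are 200 camera calls.

## Working session

There is one attempt and no reset: what is moved stays moved. The work goes in short steps, Python scripts to look and compute and a tool call to move; the robot and the scene stay as the last step left them, time stands still between calls to the robot, and variables do not carry over. Pictures are saved under pics/ and viewed, about 8 in all and at most 12, crops included, and the job is handed in when it is done.

Besides the shell and the picture viewer there is one more tool, called as name([rows], argument=value, ...), one row to a line, values as JSON. carry_out: Moves the arm, as the interface text tells. Shifts and turns lie within -1 to 1; 1 stands for 0.5 m of shift or 180 degrees of turn. Its arguments: {"type":"object","properties":{"grip":{"type":"array"},"linear":{"type":"array"},"turn":{"type":"array"}},"required":["grip","linear","turn"]}

```bash
ls; mkdir -p pics; python3 - <<'E'
from cell import env,cams
import cv2,numpy as np
for n in("scene","top"):
    im=cams.read_camera(n); cv2.imwrite(f"pics/{n}0.png",im)
    i=cams.camera_info(n); print(n,i["fx"],i["fy"],i["cx"],i["cy"],np.round(i["view"],3).tolist())
a=[cv2.imread(f"pics/{n}0.png") for n in("scene","top")]
s=env.state(); print(s["t"],s["eef_pos"],s["tcp_rot"],s["opening"])
E
```

```text
pics
scene 417.3313742084887 417.3313742084887 256.85392162641494 191.51792605688297 [[-0.961, -0.278, -0.007, 500.564], [-0.262, 0.914, -0.31, 241.992], [0.092, -0.296, -0.951, 1055.036], [0.0, 0.0, 0.0, 1.0]]
top 418.5990734154423 418.5990734154423 252.97718431399332 189.14663891547198 [[-0.026, -1.0, -0.016, -40.888], [-0.986, 0.029, -0.164, 543.82], [0.164, 0.011, -0.986, 1013.205], [0.0, 0.0, 0.0, 1.0]]
0.1 [ 176.17025532 -599.45679068  228.12403728] [-1.67742545  1.56983227  1.74989594] 0.9996764074260939
```

View pics/scene0.png

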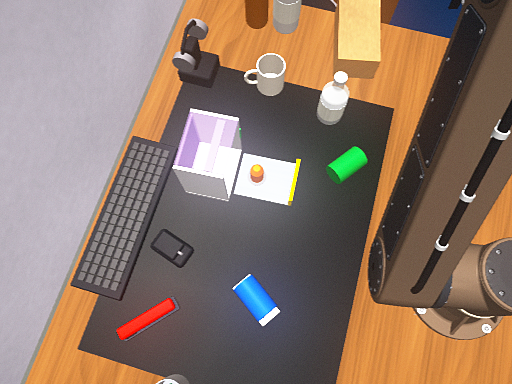

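View pics/top0.png

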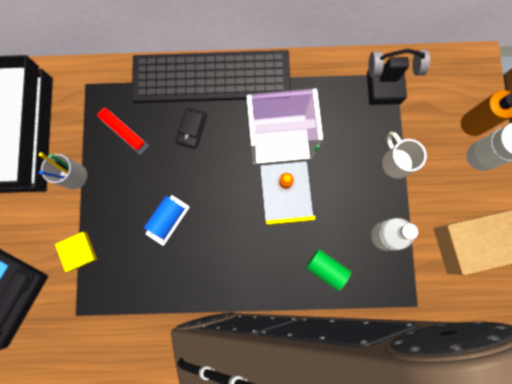

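Candidates: a blue cylinder on a white rest at scene (256,300) / top (168,217), and a green cylinder at scene (347,165) / top (329,270). By the description I choose the blue one. Next I'll measure it and check it in a close crop.

```bash
cat > h.py <<'E'
import numpy as np,cv2
from cell import env,cams
def ray(n,uv):
    i=cams.camera_info(n);V=np.array(i["view"]);R=V[:3,:3];o=-R.T@V[:3,3]
    d=R.T@np.array([(uv[0]-i["cx"])/i["fx"],(uv[1]-i["cy"])/i["fy"],1]);return o,d/np.linalg.norm(d)
def onz(n,uv,z):
    o,d=ray(n,uv);return o+d*(z-o[2])/d[2]
def tri(a,b):
    (o,d),(p,e)=ray("scene",a),ray("top",b)
    s=np.linalg.lstsq(np.c_[d,-e],p-o,rcond=None)[0];A=o+d*s[0];B=p+e*s[1]
    return (A+B)/2,np.linalg.norm(A-B)
def proj(n,P):
    i=cams.camera_info(n);V=np.array(i["view"]);c=V[:3,:3]@np.array(P)+V[:3,3]
    return i["fx"]*c[0]/c[2]+i["cx"],i["fy"]*c[1]/c[2]+i["cy"]
H={"blue":((105,150,90),(125,255,255)),"orange":((5,170,120),(18,255,255)),"yellow":((25,170,120),(34,255,255))}
def blobs(im,c,amin=40):
    m=cv2.inRange(cv2.cvtColor(im,cv2.COLOR_BGR2HSV),*[np.array(x) for x in H[c]])
    cs=cv2.findContours(m,cv2.RETR_EXTERNAL,cv2.CHAIN_APPROX_NONE)[0]
    return [(cv2.contourArea(k),cv2.minAreaRect(k)) for k in cs if cv2.contourArea(k)>amin]
def look(n,name,box=None,k=1):
    im=cams.read_camera(n)
    o=im if box is None else im[box[1]:box[3],box[0]:box[2]]
    cv2.imwrite(f"pics/{name}.png",cv2.resize(o,None,fx=k,fy=k,interpolation=cv2.INTER_CUBIC));return im
E
python3 - <<'E'
from h import *
I={n:cv2.imread(f"pics/{n}0.png") for n in("scene","top")}
for n in I:
    for c in H:
        for a,r in blobs(I[n],c):
            print(n,c,a,np.round(cv2.boxPoints(r)).tolist(),"ctr",np.round(r[0],1),np.round(r[1],1))
a=I["scene"][260:340,215:295];b=I["top"][180:260,130:210];c=I["scene"][100:210,170:310];d=I["top"][80:235,240:330]
f=lambda x:cv2.resize(x,(390,290),interpolation=cv2.INTER_CUBIC)
cv2.imwrite("pics/crop.png",np.vstack([np.hstack([f(a),f(b)]),np.hstack([f(c),f(d)])]))
E
```

```text
scene blue 149.5 [[230.0, 292.0], [237.0, 286.0], [265.0, 316.0], [258.0, 321.0]] ctr [247.5 304. ] [40.3  8.6]
scene blue 174.5 [[249.0, 276.0], [259.0, 271.0], [278.0, 308.0], [267.0, 313.0]] ctr [263.2 291.9] [41.1 12.1]
scene blue 634.5 [[423.0, 32.0], [431.0, -4.0], [461.0, 2.0], [453.0, 38.0]] ctr [442.1  17.1] [31.  36.8]
scene orange 5001.0 [[26.0, 383.0], [26.0, 288.0], [164.0, 288.0], [164.0, 383.0]] ctr [ 95.  335.5] [138.  95.]
scene orange 1242.0 [[471.0, 242.0], [511.0, 175.0], [538.0, 191.0], [498.0, 258.0]] ctr [504.4 216.5] [31.4 78. ]
scene orange 144.5 [[320.0, 51.0], [323.0, 11.0], [335.0, 11.0], [332.0, 52.0]] ctr [327.4  31.3] [12.4 40.8]
scene orange 17529.0 [[336.0, 0.0], [511.0, 0.0], [511.0, 383.0], [336.0, 383.0]] ctr [423.5 191.5] [383. 175.]
scene orange 4881.5 [[185.0, 0.0], [327.0, 0.0], [327.0, 71.0], [185.0, 71.0]] ctr [256.   35.5] [ 71. 142.]
scene yellow 108.5 [[288.0, 200.0], [296.0, 158.0], [300.0, 159.0], [292.0, 201.0]] ctr [294.1 179.4] [ 3.9 42.4]
top blue 288.0 [[154.0, 233.0], [176.0, 203.0], [185.0, 210.0], [162.0, 239.0]] ctr [169.4 221.3
[... 196 characters left out ...]
383.0]] ctr [ 90. 283.] [180. 200.]
top orange 71.5 [[280.0, 174.0], [292.0, 174.0], [292.0, 187.0], [280.0, 187.0]] ctr [286.  180.5] [13. 12.]
top orange 3776.0 [[34.0, 57.0], [131.0, 54.0], [134.0, 158.0], [37.0, 161.0]] ctr [ 84.2 107.7] [104.1  97.1]
top orange 1675.5 [[290.0, 49.0], [397.0, 45.0], [398.0, 71.0], [291.0, 75.0]] ctr [343.7  60.2] [ 26.1 107.5]
top orange 18029.5 [[336.0, 318.0], [340.0, 41.0], [515.0, 43.0], [511.0, 321.0]] ctr [425.6 180.9] [175.  277.9]
top yellow 967.0 [[53.0, 243.0], [85.0, 230.0], [97.0, 260.0], [65.0, 272.0]] ctr [ 74.9 251.2] [31.8 34.2]
top yellow 156.0 [[266.0, 220.0], [315.0, 215.0], [315.0, 220.0], [266.0, 225.0]] ctr [290.5 220.1] [ 4.9 49.4]
```

View pics/crop.png

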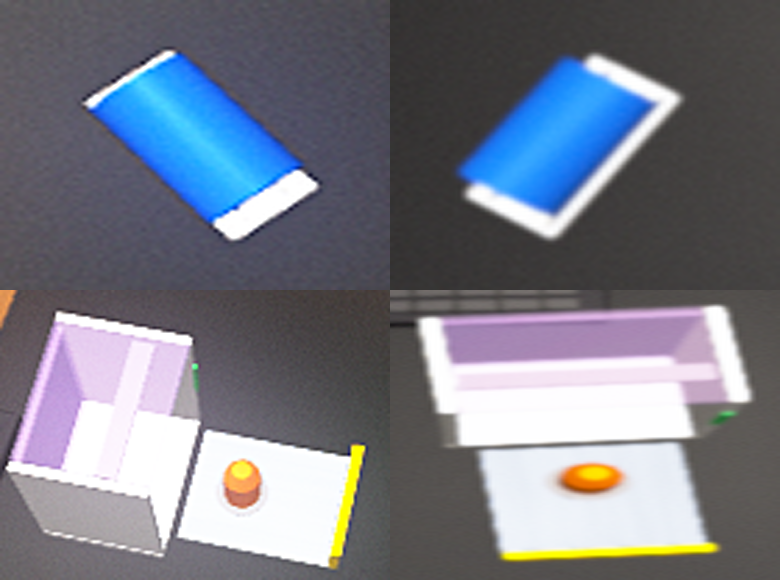

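```bash
python3 - <<'E'
from h import *
I={n:cv2.imread(f"pics/{n}0.png") for n in("scene","top")}
for n in I:
    i=cams.camera_info(n);V=np.array(i["view"]);print(n,"pos",np.round(-V[:3,:3].T@V[:3,3]))
r=lambda t:(np.round(t[0],1),round(t[1],1))
S=lambda x,y:(170+x/2.786,100+(y-290)/2.636); T=lambda x,y:(240+(x-390)/4.333,80+(y-290)/1.871)
print("strip A",r(tri(S(150,345),T(705,365))),"B",r(tri(S(105,480),T(450,375))))
print("front top L",r(tri(S(150,490),T(445,412))),"R",r(tri(S(190,340),T(748,400))),"back top L",r(tri(S(10,465),T(425,320))),"R",r(tri(S(60,316),T(720,308))))
# cup silhouette by saturated-blue mask, wide
for n in I:
    hsv=cv2.cvtColor(I[n],cv2.COLOR_BGR2HSV)
    m=cv2.inRange(hsv,(95,110,60),(130,255,255)); 
    for k in cv2.findContours(m,0,1)[0]:
        if cv2.contourArea(k)>300: R=cv2.minAreaRect(k);print(n,np.round(R[0],1),np.round(R[1],1),np.round(cv2.boxPoints(R),1).tolist())
    m=cv2.inRange(hsv,*[np.array(x) for x in H["orange"]])
print("peg tip?",r(tri((257,169),(286,179))))
for w,n,u in(("bar end a","scene",(298,158.5)),("bar b","scene",(290,201)),("bar a","top",(315,217)),("bar b","top",(266,222))): print(w,n,np.round(onz(n,u,60),1))
def g(im,x,y,w=16): return cv2.resize(im[y-w:y+w,x-w:x+w],(390,290),interpolation=cv2.INTER_LANCZOS4)
o=np.vstack([np.hstack([g(I["scene"],242,281),g(I["scene"],270,316)]),np.hstack([g(I["top"],180,203),g(I["top"],154,235)])])
cv2.imwrite("pics/ends.png",np.clip(255*(o/255.)**.55,0,255).astype(np.uint8))
E
```

```text
scene pos [ 447.  230. 1081.]
top pos [ 369.  -68. 1088.]
strip A (array([ 660.4, -191.3,  203.4]), np.float64(11.0)) B (array([658.2, -62.3, 190.3]), np.float64(7.8))
front top L (array([614.5, -59.7, 198.3]), np.float64(0.0)) R (array([ 630.2, -216.8,  175.7]), np.float64(1.2)) back top L (array([733. , -52.4, 189.7]), np.float64(2.2)) R (array([ 746. , -207.9,  178.5]), np.float64(1.1))
scene [254.5 297.4] [41.2 25.6] [[231.60000610351562, 289.29998779296875], [251.60000610351562, 273.29998779296875], [277.3999938964844, 305.5], [257.3999938964844, 321.5]]
scene [430.6  14.4] [55.9 36.9] [[399.20001220703125, 26.100000381469727], [407.5, -9.899999618530273], [462.0, 2.799999952316284], [453.6000061035156, 38.79999923706055]]
top [163.4 217.3] [23.7 40.5] [[142.1999969482422, 227.39999389648438], [165.0, 193.89999389648438], [184.60000610351562, 207.3000030517578], [161.8000030517578, 240.6999969482422]]
peg tip? (array([ 559.2, -137.7,   85.5]), np.float64(1.8))
bar end a scene [ 467.2 -205.7   60. ]
bar b scene [457.6 -86.5  60. ]
bar a top [ 466.1 -206.6   60. ]
bar b top [457.2 -85.9  60. ]
```

View pics/ends.png

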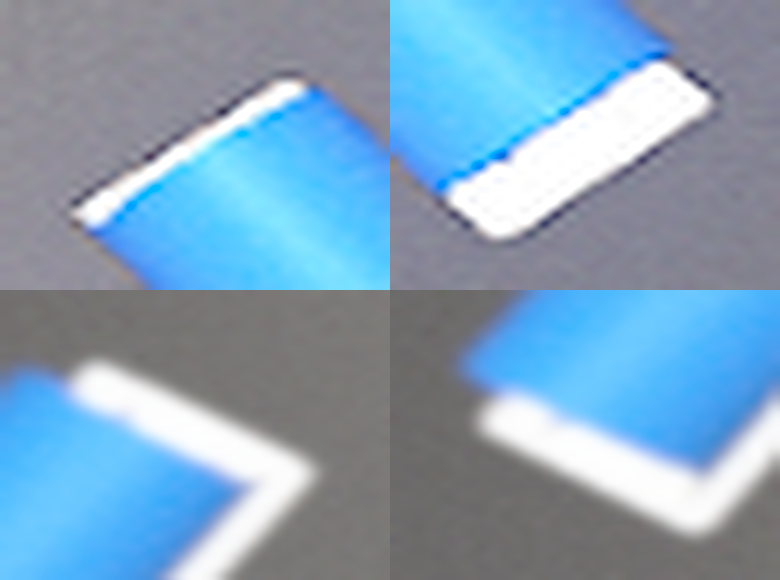

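```bash
python3 - <<'E'
from h import *
from scipy.spatial.transform import Rotation as Ro
s=env.state();R=Ro.from_euler("xyz",s["tcp_rot"]).as_matrix();print(np.round(R,3).tolist())
c=[onz("scene",(254.5,297.4),42),onz("top",(163.4,217.3),42)];print("mid z42",np.round(c,1))
print("tri",tri((254.5,297.4),(163.4,217.3)))
for n,a,b in(("scene",(241.6,281.3),(267.4,313.5)),("top",(174.8,200.6),(152,234))):
    A,B=onz(n,a,60),onz(n,b,60);d=A-B;print(n,np.round([A,B],1).tolist(),"len",np.linalg.norm(d),"axis yaw",np.degrees(np.arctan2(d[1],d[0])))
I={n:cv2.imread(f"pics/{n}0.png") for n in("scene","top")}
# profiles along axis
for n,a,b in(("scene",(241.6,281.3),(267.4,313.5)),("top",(174.8,200.6),(152,234))):
    a,b=map(np.array,(a,b));u=(b-a)/np.linalg.norm(b-a)
    for e,sg in((a,-1),(b,1)):
        print(n,e,[I[n][tuple(np.round(e+u*sg*k)[::-1].astype(int))].tolist() for k in range(-4,8)])
print("gripper front top", [np.round(proj(n,(s["eef_pos"])),0) for n in I])
E
```

```text
[[-0.0, 0.282, -0.959], [0.001, -0.959, -0.282], [-1.0, -0.001, -0.0]]
mid z42 [[478.4 167.1  42. ]
 [477.7 171.1  42. ]]
tri (array([477.24147457, 168.08217253,  54.16587243]), np.float64(1.602201137709897))
scene [[518.2, 140.7, 60.0], [438.4, 195.1, 60.0]] len 96.524598457594 axis yaw -34.28913970334137
top [[516.7, 138.9, 60.0], [435.5, 194.7, 60.0]] len 98.49541683081085 axis yaw -34.491029469672185
scene [241.6 281.3] [[255, 212, 79], [255, 201, 68], [255, 208, 76], [255, 198, 47], [255, 244, 162], [255, 255, 255], [80, 58, 64], [92, 78, 76], [102, 88, 89], [102, 88, 90], [102, 88, 90], [104, 90, 91]]
scene [267.4 313.5] [[255, 200, 65], [255, 202, 68], [255, 195, 55], [252, 147, 66], [255, 255, 255], [255, 255, 255], [255, 255, 255], [255, 255, 255], [255, 255, 255], [255, 255, 255], [255, 255, 255], [80, 53, 57]]
top [174.8 200.6] [[254, 163, 50], [254, 163, 50], [254, 178, 99], [253, 201, 161], [254, 240, 228], [252, 248, 246], [252, 252, 251], [229, 229, 230], [103, 103, 106], [62, 62, 65], [62, 62, 65], [64, 63, 67]]
top [152 234] [[254, 162, 52], [254, 159, 51], [254, 168, 68], [254, 187, 125], [252, 240, 232], [252, 251, 251], [252, 252, 251], [243, 242, 242], [182, 181, 182], [66, 68, 68], [53, 53, 56], [53, 53, 54]]
gripper front top [array([458.,  21.]), array([537., 352.])]
```

Blue cup: midpoint about (477, 168), axis yaw −34.4°, measured length 97 mm, which matches the given 95 mm. The peg is about (560, −138), the tray slides along yaw about 4°, and the sanitiser is centred at about (681, −134). I can't yet tell which end is the mouth, so I'll grasp at the middle and inspect it in the air.

carry_out([
  [-0.06,0,0],
  [-0.04,0,0],
  [0,0,0],
  [0,0,0],
  [0,0,0],
], grip=[-1,-1,-1,-1,-1], turn=[-0.047,-0.047,-0.047,-0.047,-0.047])

```text
t: 0.6
eef_pos: [176.2, -599.5, 278.5]
tcp_rot: [-2.405, 1.57, 1.767]
ft_force: [-0.4, 0.5, -1.5]
opening: 0.997
```

carry_out([
  [0,0,0],
  [0,0,0],
  [0,0,0],
  [0,0,0],
  [0,0,0],
], grip=[-1,-1,-1,-1,-1], turn=[-0.047,-0.047,-0.047,-0.047,-0.047])

```text
t: 1.1
eef_pos: [176.2, -599.5, 278.3]
tcp_rot: [3.096, 1.57, 1.723]
ft_force: [0.4, 0.7, 0.1]
opening: 1.002
```

carry_out([
  [0,0,0],
  [0,0,0],
  [0,0,0],
  [0,0,0],
  [0,0,0],
], grip=[-1,-1,-1,-1,-1], turn=[-0.047,-0.047,-0.047,-0.047,-0.047])

```text
t: 1.6
eef_pos: [176.2, -599.5, 278.3]
tcp_rot: [2.357, 1.57, 1.723]
ft_force: [-0.2, 0.4, -1.1]
opening: 1.001
```

carry_out([
  [0,0,0],
  [0,0.0885,0.0405],
  [0,0.0885,0.0405],
  [0,0.0885,0.0405],
  [0,0.0885,0.0405],
], grip=[-1,-1,-1,-1,-1], turn=[-0.013,0,0,0,0])

```text
t: 2.1
eef_pos: [344.3, -498.1, 278.4]
tcp_rot: [2.725, 1.57, 2.125]
ft_force: [0.5, -0.7, -0.2]
opening: 1.0
```

carry_out([
  [0,0.0885,0.0405],
  [0,0.0885,0.0405],
  [0,0.0828,-0.0471],
  [0,0.0828,-0.0471],
  [0,0.0828,-0.0471],
], grip=[-1,-1,-1,-1,-1], turn=[0,0,0,0,0])

```text
t: 2.6
eef_pos: [438.2, -304.7, 278.1]
tcp_rot: [2.978, 1.57, 2.378]
ft_force: [2.0, 0.2, -0.4]
opening: 1.002
```

carry_out([
  [0,0.0828,-0.0471],
  [0,0.0828,-0.0471],
  [0,0.0828,-0.0471],
  [0,0.0828,-0.0471],
  [0,0.0828,-0.0471],
], grip=[-1,-1,-1,-1,-1], turn=[0,0,0,0,0])

```text
t: 3.1
eef_pos: [457.7, -67.6, 278.6]
tcp_rot: [-2.499, 1.571, -3.1]
ft_force: [1.1, 0.4, 0.1]
opening: 1.0
```

carry_out([
  [0,0.0828,-0.0471],
  [0,0.0828,-0.0471],
  [0,0.0828,-0.0471],
  [0,0.0828,-0.0471],
  [0,0.0828,-0.0471],
], grip=[-1,-1,-1,-1,-1], turn=[0,0,0,0,0])

```text
t: 3.6
eef_pos: [477.4, 169.9, 278.5]
tcp_rot: [-1.563, 1.571, -2.163]
ft_force: [0.3, -0.9, 0.4]
opening: 1.001
```

carry_out([
  [0.09,-0.003,0.002],
  [0.09,0,0],
  [0.09,0,0],
  [0.09,0,0],
  [0.06,0,0],
], grip=[-1,-1,-1,-1,-1], turn=[0,0,0,0,0])

```text
t: 4.1
eef_pos: [476.6, 165.9, 65.9]
tcp_rot: [-2.297, 1.568, -2.897]
ft_force: [0.4, 0.6, 0.5]
opening: 1.003
```

carry_out([
  [0.04,0,0],
  [0.022,0,0],
  [0,0,0],
  [0,0,0],
  [0,0,0],
], grip=[-1,-1,1,1,1], turn=[0,0,0,0,0])

```text
t: 4.6
eef_pos: [478.2, 166.2, 38.7]
tcp_rot: [0.749, 1.569, 0.149]
ft_force: [0.9, -0.4, -0.6]
opening: 0.803
```

carry_out([
  [0,0,0],
  [0,0,0],
  [0,0,0],
  [0,0,0],
  [0,0,0],
], grip=[1,1,1,1,1], turn=[0,0,0,0,0])

```text
t: 5.1
eef_pos: [478.0, 166.1, 38.2]
tcp_rot: [0.688, 1.57, 0.088]
ft_force: [-0.8, -0.8, 7.1]
opening: 0.634
```

carry_out([
  [-0.04,0,0],
  [-0.08,0,0],
  [-0.09,0,0],
  [-0.09,0,0],
  [-0.08,0,0],
], grip=[1,1,1,1,1], turn=[0,0,0.047,0.047,0.047])

```text
t: 5.6
eef_pos: [477.4, 166.1, 229.9]
tcp_rot: [1.134, 1.57, 0.084]
ft_force: [0.6, -0.7, -1.5]
opening: 0.632
```

carry_out([
  [-0.04,0,0],
  [0,0,0],
  [0,0,0],
  [0,0,0],
  [0,0,0],
], grip=[1,1,1,1,1], turn=[0.047,0.047,0.047,0.004,0])

```text
t: 6.1
eef_pos: [477.5, 166.1, 247.5]
tcp_rot: [-1.223, 1.57, -2.718]
ft_force: [0.2, -0.1, -1.3]
opening: 0.637
```

```bash
python3 - <<'E'
from h import *
s=env.state();print(s["eef_pos"],s["joints"],s["opening"],np.degrees(s["tcp_rot"][0]-s["tcp_rot"][2]))
o=[]
for n in("scene","top"):
    u,v=map(int,proj(n,s["eef_pos"]));im=cams.read_camera(n);x=max(0,min(u-50,412));y=max(0,min(v-55,274))
    print(n,u,v,x,y);o.append(cv2.resize(im[y:y+110,x:x+100],(400,440),interpolation=cv2.INTER_CUBIC))
cv2.imwrite("pics/air.png",np.hstack(o))
E
```

```text
[477.54030878 166.0543226  247.49156229] [ 2.03975577e-01  3.00546742e-01  1.82107567e+00 -9.40117982e-05
  1.02032894e+00  1.28215682e-01] 0.6369469005132247 85.65645939299739
scene 253 289 203 234
top 142 207 92 152
```

View pics/air.png

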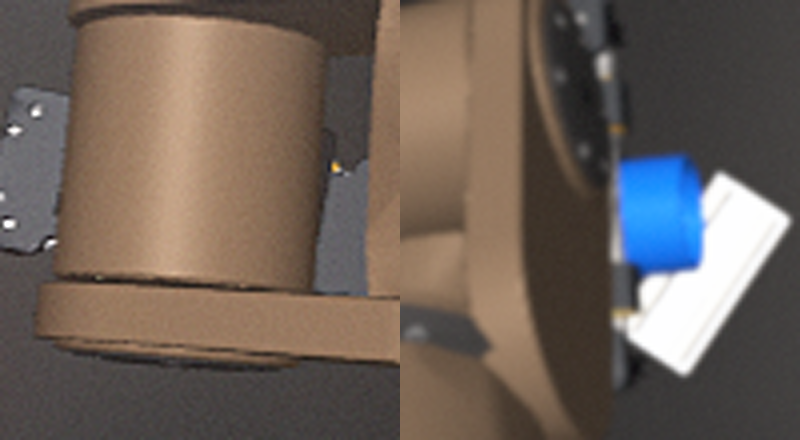

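```bash
python3 - <<'E'
from h import *
im=cams.read_camera("top");c=im[185:225,138:178]
hsv=cv2.cvtColor(c,cv2.COLOR_BGR2HSV)
g=cv2.resize(c,(600,600),interpolation=cv2.INTER_CUBIC)
cv2.imwrite("pics/end12.png",g)
for r in(196,200,205,210,214): print(r,[im[r,x].tolist() for x in range(156,172)])
E
```

```text
196 [[252, 137, 26], [251, 136, 22], [252, 138, 26], [252, 138, 28], [251, 135, 24], [244, 124, 26], [228, 108, 25], [218, 99, 21], [215, 100, 22], [204, 96, 26], [162, 81, 42], [96, 63, 54], [65, 62, 63], [88, 89, 90], [165, 164, 164], [233, 232, 232]]
200 [[254, 152, 35], [254, 153, 35], [254, 154, 39], [254, 153, 37], [254, 150, 34], [251, 138, 34], [246, 128, 27], [247, 129, 30], [248, 127, 25], [247, 129, 29], [241, 125, 50], [219, 144, 121], [220, 210, 209], [246, 247, 248], [253, 253, 253], [253, 254, 254]]
205 [[254, 162, 45], [254, 161, 46], [254, 162, 48], [254, 161, 46], [254, 159, 46], [254, 151, 41], [253, 150, 41], [254, 154, 42], [254, 158, 45], [254, 158, 49], [254, 167, 78], [254, 208, 162], [253, 243, 237], [247, 248, 248], [234, 237, 239], [243, 243, 243]]
210 [[253, 145, 39], [253, 142, 32], [253, 143, 35], [253, 143, 34], [253, 141, 34], [252, 140, 32], [251, 136, 31], [253, 143, 34], [254, 153, 36], [254, 156, 40], [254, 157, 49], [254, 182, 126], [254, 241, 232], [254, 253, 253], [255, 254, 254], [255, 254, 254]]
214 [[243, 123, 25], [243, 123, 24], [243, 123, 25], [242, 122, 27], [242, 121, 24], [241, 119, 24], [240, 119, 23], [239, 118, 27], [245, 125, 25], [250, 134, 25], [251, 141, 47], [250, 178, 135], [253, 243, 237], [254, 254, 254], [255, 254, 254], [255, 254, 254]]
```

View pics/end12.png

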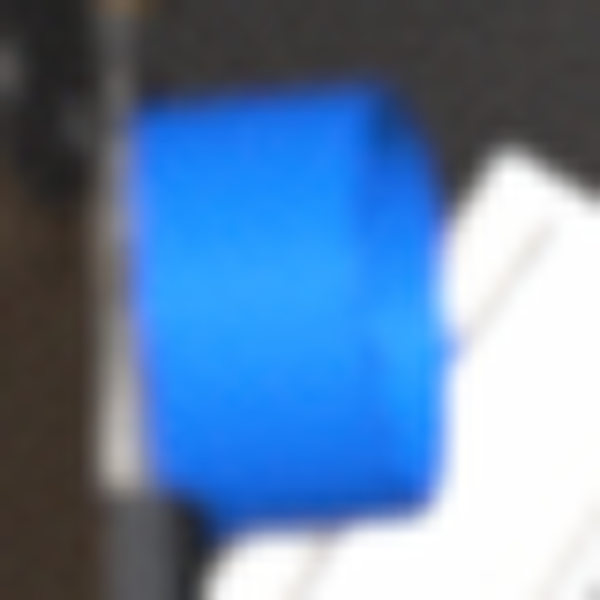

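carry_out([
  [-0.04,0.02,0.03],
  [0,0.036,0.0855],
  [0,0.036,0.0855],
  [0,0.036,0.0855],
  [0,0.036,0.0855],
], grip=[1,1,1,1,1], turn=[0,0,0,0,0])

```text
t: 6.75
eef_pos: [573.5, -15.3, 267.5]
tcp_rot: [-0.957, 1.571, -2.454]
ft_force: [1.4, 1.4, -1.7]
opening: 0.636
```

carry_out([
  [0,0.036,0.0855],
  [0,0.036,0.0855],
  [0,0.036,0.0855],
  [0,0.036,0.0855],
  [0,0.036,0.0855],
], grip=[1,1,1,1,1], turn=[0,0,0,0,0])

```text
t: 7.25
eef_pos: [678.6, -222.1, 267.3]
tcp_rot: [-2.027, 1.57, 2.759]
ft_force: [0.7, 0.7, -0.9]
opening: 0.635
```

carry_out([
  [0,0.016,0.0555],
  [0,0,0],
  [0,0,0],
], grip=[1,1,1], turn=[0,0,0])

```text
t: 7.55
eef_pos: [687.9, -247.7, 266.6]
tcp_rot: [-2.149, 1.569, 2.636]
ft_force: [1.0, -0.1, -0.2]
opening: 0.637
```

```bash
python3 - <<'E'
from h import *
s=env.state();print(s["t"],s["eef_pos"],s["opening"],np.degrees(s["tcp_rot"][0]-s["tcp_rot"][2]))
o=[]
for n in("scene","top"):
    u,v=map(int,proj(n,s["eef_pos"]));im=cams.read_camera(n);x=max(0,min(u-40,432));y=max(0,min(v-45,294))
    print(n,u,v,x,y);o.append(cv2.resize(im[y:y+90,x:x+80],(400,450),interpolation=cv2.INTER_CUBIC))
cv2.imwrite("pics/air2.png",np.hstack(o))
E
```

```text
7.55 [ 687.87210031 -247.69847956  266.64783814] 0.6369774292105466 -274.157940101304
scene 215 81 175 36
top 342 99 302 54
```

View pics/air2.png

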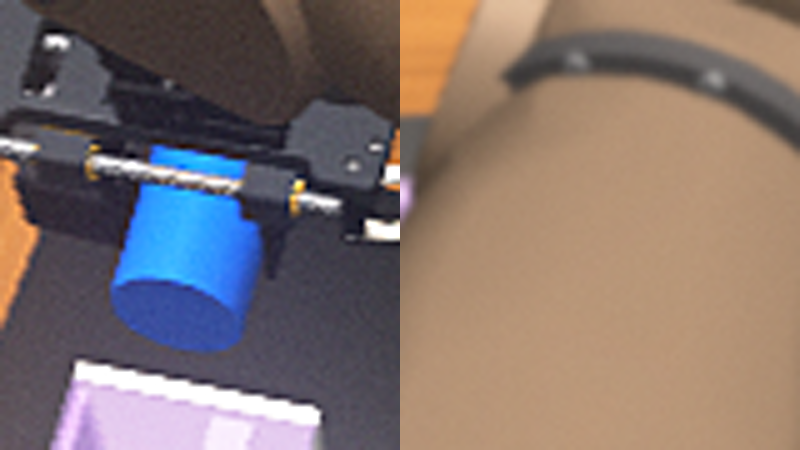

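The closed end is a uniform disc facing +y at scene ~(212,98), so the mouth faces −y. The tool can't tilt, so I'll pivot the cup between the pads against the top edge of the sanitiser's near wall. Before that I'll refine where that edge is.

```bash
python3 - <<'E'
from h import *
for uv in((175+75/5,36+358/5),(175+320/5,36+405/5)): print(np.round(onz("scene",uv,185),1))
c=np.array([681,-134]);ex=np.array([.9973,.0735]);ey=np.array([-.0735,.9973])
for uv in((175+75/5,36+358/5),(175+320/5,36+405/5)):
    d=onz("scene",uv,185)[:2]-c;print(d@ex,d@ey)
d=np.array(env.state()["eef_pos"][:2])-c;print("tcp s",d@ex,d@ey)
E
```

```text
[ 748.9 -209.3  185. ]
[ 627.4 -217.6  185. ]
62.18932662504939 -80.07028432593559
-59.55776961692389 -79.39399915814647
tcp s -1.399936092142247 -112.65949683644465
```

carry_out([
  [0.05,0,0],
  [0.04,0,0],
  [0.018,0,0],
  [0,0,0],
], grip=[1,1,1,1], turn=[0,0,0,0])

```text
t: 8.05
eef_pos: [687.8, -246.4, 212.9]
tcp_rot: [-2.033, 1.569, 2.753]
ft_force: [-0.0, -0.2, -0.8]
opening: 0.635
```

carry_out([
  [0.011,0,0.0067],
  [0.011,0,0.0067],
  [0.011,0,0.004],
  [0.011,0,0.004],
], grip=[1,1,1,1], turn=[0,0,0,0])

```text
t: 8.45
eef_pos: [689.3, -258.7, 192.2]
tcp_rot: [1.01, 1.568, -0.489]
ft_force: [1.5, -0.8, 4.9]
opening: 0.639
```

```bash
python3 - <<'E'
from h import *
s=env.state();print(s["t"],s["eef_pos"],s["opening"],s["ft_force"],s["moment"])
n="scene";u,v=map(int,proj(n,s["eef_pos"]));im=cams.read_camera(n);x=max(0,u-40);y=max(0,v-45)
cv2.imwrite("pics/piv1.png",cv2.resize(im[y:y+90,x:x+80],(400,450),interpolation=cv2.INTER_CUBIC))
E
```

```text
8.45 [ 689.31911899 -258.69178301  192.24129291] 0.6391348664367907 [ 1.45738023 -0.81207115  4.90854093] [ 0.13354512 -0.46614664 -0.06621136]
```

View pics/piv1.png

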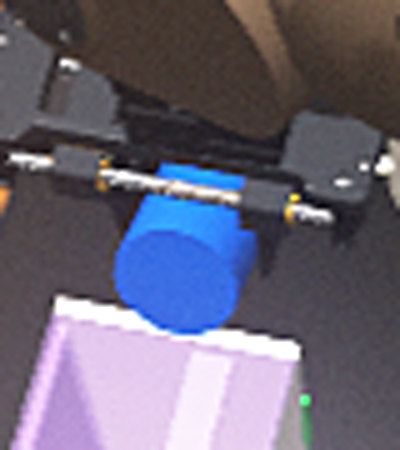

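The closed end at scene ~(215,92) has turned more towards the camera, with 5 N on the tool, so the pivot is working. I'll carry on along the arc.

carry_out([
  [0.0116,0,0.001],
  [0.0116,0,0.0008],
  [0.0115,0,-0.002],
  [0.0115,0,-0.002],
], grip=[1,1,1,1], turn=[0,0,0,0])

```text
t: 8.9
eef_pos: [689.1, -257.8, 168.8]
tcp_rot: [0.708, 1.569, -0.791]
ft_force: [1.9, -4.1, 5.8]
opening: 0.638
```

carry_out([
  [0.0105,0,-0.005],
  [0.0105,0,-0.005],
  [0.009,0,-0.0075],
  [0.009,0,-0.0075],
  [0,0,0],
], grip=[1,1,1,1,1], turn=[0,0,0,0,0])

```text
t: 9.4
eef_pos: [687.8, -246.2, 149.2]
tcp_rot: [0.247, 1.568, -1.252]
ft_force: [0.4, -9.6, 2.4]
opening: 0.632
```

```bash
python3 - <<'E'
from h import *
s=env.state();print(s["t"],s["eef_pos"],s["opening"],s["ft_force"],s["moment"])
n="scene";u,v=map(int,proj(n,s["eef_pos"]));im=cams.read_camera(n);x=max(0,u-40);y=max(0,v-45)
cv2.imwrite("pics/piv2.png",cv2.resize(im[y:y+90,x:x+80],(400,450),interpolation=cv2.INTER_CUBIC))
c=np.array([681,-134]);ex=np.array([.9973,.0735]);ey=np.array([-.0735,.9973])
d=np.array(s["eef_pos"][:2])-c;print("tcp s",d@ex,d@ey)
E
```

```text
9.4 [ 687.84286146 -246.2331314   149.19264041] 0.6322969622693246 [ 0.3898282  -9.55282878  2.36307971] [-1.23665721e+00 -1.89136376e-01 -7.91685732e-04]
tcp s -1.4247494279887745 -112.4330522589717
```

View pics/piv2.png

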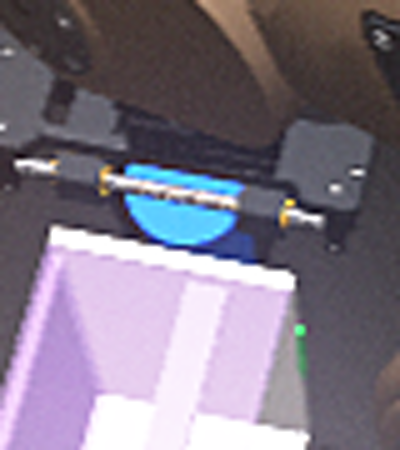

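The closed end now faces up at scene ~(212,80). I'll press the cup a few mm flush against the wall to square it up.

carry_out([
  [0,0,-0.004],
  [0,0,-0.003],
  [0,0,0],
  [0,0,0],
], grip=[1,1,1,1], turn=[0,0,0,0])

```text
t: 9.85
eef_pos: [687.6, -245.1, 149.0]
tcp_rot: [0.207, 1.565, -1.293]
ft_force: [1.4, -21.7, -1.1]
opening: 0.642
```

carry_out([
  [0,0,0.02],
  [0,0,0.02],
  [-0.05,0,0.01],
  [-0.08,0,0],
  [-0.072,0,0],
], grip=[1,1,1,1,1], turn=[0,0,0,0,0])

```text
t: 10.35
eef_pos: [689.1, -266.0, 250.5]
tcp_rot: [-2.151, 1.569, 2.633]
ft_force: [-0.7, -0.4, -0.9]
opening: 0.641
```

carry_out([
  [0,0,0],
  [0,0,0],
  [0,0,0],
  [0,0,0],
  [0,0,0],
], grip=[1,1,1,1,1], turn=[0.045,0.046,0.046,0.046,0.046])

```text
t: 10.85
eef_pos: [689.2, -265.8, 249.3]
tcp_rot: [-1.427, 1.569, 2.632]
ft_force: [-0.5, -0.3, -1.9]
opening: 0.642
```

carry_out([
  [0,0,0],
  [0,0,0],
  [0,0,0],
  [0,0,0],
  [0,0,0],
], grip=[1,1,1,1,1], turn=[0.046,0.046,0.045,0.045,0.045])

```text
t: 11.35
eef_pos: [689.2, -265.8, 249.2]
tcp_rot: [-0.725, 1.569, 2.622]
ft_force: [0.4, 0.0, -1.3]
opening: 0.638
```

carry_out([
  [0,0,0],
  [0,0,0],
  [0,0,0],
], grip=[1,1,1], turn=[0.044,0,0])

```text
t: 11.65
eef_pos: [689.3, -265.8, 249.5]
tcp_rot: [-0.537, 1.57, 2.681]
ft_force: [0.0, 0.0, -0.6]
opening: 0.636
```

```bash
python3 - <<'E'
from h import *
from scipy.spatial.transform import Rotation as Ro
s=env.state();R=Ro.from_euler("xyz",s["tcp_rot"]).as_matrix()
print(s["t"],s["eef_pos"],s["opening"],"jaw",np.degrees(np.arctan2(R[1,1],R[0,1])))
d=np.array([559.5,-138.,s["eef_pos"][2]])-s["eef_pos"];print(R.T@d/500)
E
```

```text
11.65 [ 689.29628927 -265.82932933  249.50524733] 0.6363566638052522 jaw -85.62155909360601
[ 0.00035538 -0.27473079  0.23931678]
```

Next I move above the peg, to TCP z about 170 (rim about 129, peg tip 84), and look from both cameras.

carry_out([
  [0,-0.055,0.048],
  [0,-0.055,0.048],
  [0,-0.055,0.048],
  [0,-0.055,0.048],
  [0,-0.0547,0.0473],
], grip=[1,1,1,1,1], turn=[0,0,0,0,0])

```text
t: 12.15
eef_pos: [558.9, -136.5, 250.0]
tcp_rot: [-0.532, 1.571, 2.686]
ft_force: [0.4, -0.7, -1.3]
opening: 0.636
```

carry_out([
  [0.08,0,0],
  [0.08,0,0],
  [0,0,0],
  [0,0,0],
], grip=[1,1,1,1], turn=[0,0,0,0])

```text
t: 12.55
eef_pos: [560.5, -137.7, 170.6]
tcp_rot: [-0.378, 1.57, 2.837]
ft_force: [-0.1, -0.4, -1.3]
opening: 0.638
```

```bash
python3 - <<'E'
from h import *
s=env.state();print(s["t"],s["eef_pos"],s["opening"])
o=[]
for n in("scene","top"):
    u,v=map(int,proj(n,s["eef_pos"]));im=cams.read_camera(n);x=max(0,min(u-40,432));y=max(0,min(v-35,294))
    print(n,u,v,x,y);o.append(cv2.resize(im[y:y+90,x:x+80],(400,450),interpolation=cv2.INTER_CUBIC))
cv2.imwrite("pics/over.png",np.hstack(o))
E
```

```text
12.55 [ 560.46201198 -137.66037527  170.57113896] 0.6380021576167619
scene 256 156 216 121
top 288 170 248 135
```

View pics/over.png

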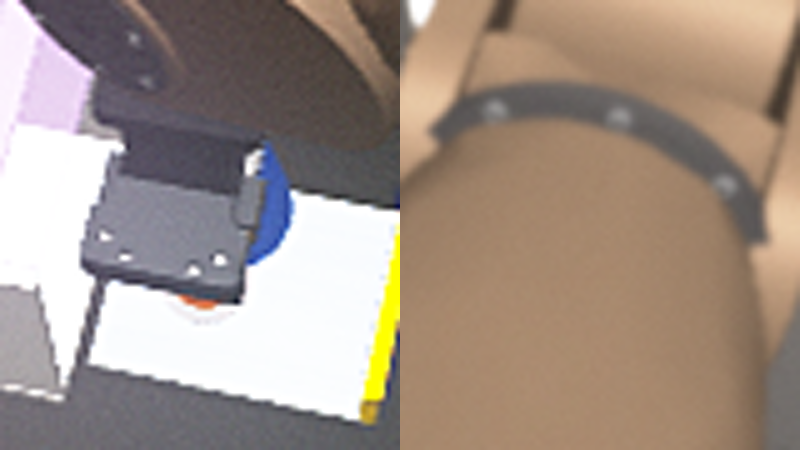

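The cup (bright blue at scene ~(270,162)) is above the tray, with the orange peg just below at ~(257,181). I'll lower it in steps and watch the force.

carry_out([
  [0.03,0,0.002],
  [0.03,0,0],
  [0.03,0,0],
  [0.03,0,0],
  [0.02,0,0],
], grip=[1,1,1,1,1], turn=[0,0,0,0,0])

```text
t: 13.15
eef_pos: [560.5, -138.1, 101.2]
tcp_rot: [2.725, 1.567, -0.343]
ft_force: [2.7, -0.1, -0.3]
opening: 0.638
```

carry_out([
  [0.02,0,0],
  [0.02,0,0],
  [0.016,0,0],
  [0.006,0,0],
  [0,0,0],
], grip=[1,1,1,1,1], turn=[0,0,0,0,0])

```text
t: 13.65
eef_pos: [559.0, -137.6, 68.6]
tcp_rot: [-0.204, 1.57, 3.009]
ft_force: [2.9, -1.3, -2.7]
opening: 0.639
```

carry_out([
  [0.006,0,0],
  [0.004,0,0],
  [0,0,0],
], grip=[1,1,1], turn=[0,0,0])

```text
t: 13.95
eef_pos: [560.0, -137.6, 65.9]
tcp_rot: [2.798, 1.568, -0.272]
ft_force: [-1.3, 1.3, 17.2]
opening: 0.637
```

carry_out([
  [0.004,0,0],
  [0,0,0],
  [0,0,0],
], grip=[1,1,1], turn=[0,0,0])

```text
t: 14.25
eef_pos: [560.4, -137.7, 64.7]
tcp_rot: [2.792, 1.566, -0.278]
ft_force: [-1.8, 1.6, 25.0]
opening: 0.643
```

carry_out([
  [-0.003,0,0],
  [0,0,0],
  [0,0,0],
  [0,0,0],
  [0,0,0],
], grip=[1,-1,-1,-1,-1], turn=[0,0,0,0,0])

```text
t: 14.75
eef_pos: [558.9, -137.5, 63.2]
tcp_rot: [-0.357, 1.57, 2.857]
ft_force: [0.4, 0.5, 0.2]
opening: 0.916
```

carry_out([
  [-0.02,0,0],
  [-0.05,0,0],
  [-0.08,0,0],
  [-0.08,0,0],
  [-0.06,0,0],
], grip=[-1,-1,-1,-1,-1], turn=[0,0,0,0,0])

```text
t: 15.25
eef_pos: [559.3, -137.6, 211.6]
tcp_rot: [2.669, 1.569, -0.401]
ft_force: [0.3, -0.4, -0.7]
opening: 1.0
```

carry_out([
  [0,0,0.09],
  [0,0,0.09],
  [0,0,0.096],
  [0,0,0],
  [0,0,0],
], grip=[-1,1,1,1,1], turn=[0,0,0,0,0])

```text
t: 15.75
eef_pos: [421.3, -147.8, 209.5]
tcp_rot: [2.564, 1.569, -0.506]
ft_force: [-0.1, -1.3, 0.1]
opening: 0.714
```

```bash
python3 - <<'E'
from h import *
s=env.state();print(s["t"],s["eef_pos"],s["opening"])
o=[]
for n,(x,y) in(("scene",(205,115)),("top",(235,120))):
    im=cams.read_camera(n);o.append(cv2.resize(im[y:y+110,x:x+100],(400,440),interpolation=cv2.INTER_CUBIC))
    for a,r in blobs(im,"blue"): print(n,a,np.round(r[0],1),np.round(r[1],1))
    for z in(22,117): print("peg proj",n,z,np.round(proj(n,(560.5,-138,z)),1))
cv2.imwrite("pics/seat.png",np.hstack(o))
E
```

```text
15.75 [ 421.30328997 -147.81918592  209.54417179] 0.7139400666553901
scene 305.5 [459.   26.6] [43.8 25.7]
peg proj scene 22 [257.  177.4]
peg proj scene 117 [256.8 164.4]
peg proj top 22 [284.7 182.8]
peg proj top 117 [287.  175.6]
```

View pics/seat.png

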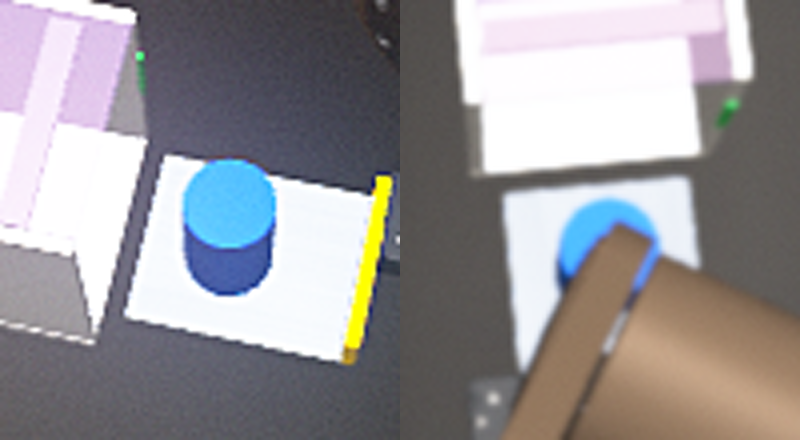

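The cup stands closed end up on the tray: top disc at scene ~(262,166), base ~(262,177), so it is upright. The bar looks to have shifted outward a little, so I'll re-measure it before pushing.

```bash
python3 - <<'E'
from h import *
im=cams.read_camera("scene")
for a,r in blobs(im,"yellow"): 
    b=cv2.boxPoints(r);print(a,np.round(b,1).tolist(),[np.round(onz("scene",p,60)[:2],1).tolist() for p in b])
hsv=cv2.cvtColor(im,cv2.COLOR_BGR2HSV);m=cv2.inRange(hsv,(98,120,150),(112,255,255));m[:,:220]=0;m[:,300:]=0
for k in cv2.findContours(m,0,1)[0]:
    if cv2.contourArea(k)>80:
        (c,ax,an)=cv2.fitEllipse(k);print("disc",c,ax,onz("scene",c,117))
print(env.state()["eef_pos"],env.state()["opening"])
E
```

```text
94.0 [[291.1000061035156, 200.8000030517578], [299.1000061035156, 158.60000610351562], [302.5, 159.3000030517578], [294.5, 201.5]] [[455.1, -87.8], [464.4, -206.1], [455.2, -206.8], [446.3, -88.5]]
disc (261.9620361328125, 165.71710205078125) (21.1717529296875, 22.84510612487793) [ 547.09933197 -138.05217219  117.        ]
[ 422.46428338 -147.69172743  208.77463945] 0.5935729870454528
```

carry_out([
  [0.08,0,0],
  [0.09,0,0],
  [0.09,0,0],
  [0.05,0,0],
  [0.024,0,0],
], grip=[1,1,1,1,1], turn=[0,0,0,0,0])

```text
t: 16.4
eef_pos: [421.5, -147.0, 38.8]
tcp_rot: [-0.544, 1.567, 2.671]
ft_force: [0.4, 0.2, 0.4]
opening: 0.171
```

carry_out([
  [0,0,-0.01],
  [0,0,-0.01],
  [0,0,-0.01],
  [0,0,-0.01],
  [0,0,-0.01],
], grip=[1,1,1,1,1], turn=[0,0,0,0,0])

```text
t: 16.9
eef_pos: [447.0, -145.8, 42.1]
tcp_rot: [2.414, 1.57, -0.655]
ft_force: [-2.8, -1.1, 1.6]
opening: 0.007
```

carry_out([
  [0,0,-0.01],
  [0,0,-0.012],
  [0,0,-0.014],
  [0,0,-0.016],
  [0,0,-0.016],
], grip=[1,1,1,1,1], turn=[0,0,0,0,0])

```text
t: 17.4
eef_pos: [481.1, -143.3, 41.5]
tcp_rot: [1.835, 1.571, -1.235]
ft_force: [-2.9, -1.2, 2.3]
opening: 0.001
```

carry_out([
  [0,0,-0.016],
  [0,0,-0.016],
  [0,0,-0.016],
  [0,0,-0.016],
  [0,0,-0.016],
], grip=[1,1,1,1,1], turn=[0,0,0,0,0])

```text
t: 17.9
eef_pos: [520.9, -140.4, 41.4]
tcp_rot: [0.533, 1.571, -2.536]
ft_force: [-3.3, -2.3, -0.3]
opening: 0.004
```

carry_out([
  [0,0,-0.016],
  [0,0,-0.016],
  [0,0,-0.012],
  [0,0,-0.008],
  [0,0,-0.006],
], grip=[1,1,1,1,1], turn=[0,0,0,0,0])

```text
t: 18.4
eef_pos: [549.5, -138.3, 41.5]
tcp_rot: [0.474, 1.571, -2.596]
ft_force: [-3.4, -2.9, -0.1]
opening: 0.006
```

carry_out([
  [0,0,-0.006],
  [0,0,-0.006],
  [0,0,-0.006],
  [0,0,-0.006],
  [0,0,-0.004],
], grip=[1,1,1,1,1], turn=[0,0,0,0,0])

```text
t: 18.9
eef_pos: [563.4, -137.3, 41.5]
tcp_rot: [1.114, 1.571, -1.956]
ft_force: [-2.4, -1.5, -1.1]
opening: -0.001
```

carry_out([
  [0,0,-0.004],
  [0,0,0],
], grip=[1,1], turn=[0,0])

```text
t: 19.1
eef_pos: [565.6, -137.1, 41.6]
tcp_rot: [2.879, 1.57, -0.19]
ft_force: [-1.4, -1.3, -0.0]
opening: 0.006
```

Not at the stop yet. I'll keep going in small steps.

carry_out([
  [0,0,-0.004],
  [0,0,-0.004],
  [0,0,0],
], grip=[1,1,1], turn=[0,0,0])

```text
t: 19.4
eef_pos: [566.1, -136.9, 41.6]
tcp_rot: [-0.221, 1.564, 2.993]
ft_force: [-18.9, -6.8, 10.1]
opening: 0.005
```

carry_out([
  [0,0,-0.003],
  [0,0,-0.003],
  [0,0,0],
], grip=[1,1,1], turn=[0,0,0])

```text
t: 19.7
eef_pos: [566.1, -136.8, 41.6]
tcp_rot: [-0.221, 1.558, 2.993]
ft_force: [-36.0, -11.6, 21.3]
opening: 0.004
```

The tray stopped hard at x=566, where I predicted home. Backing off and checking.

carry_out([
  [0,0,0.03],
  [0,0,0.06],
  [0,0,0.09],
  [-0.05,0,0.08],
  [-0.09,0,0],
], grip=[1,1,1,1,1], turn=[0,0,0,0,0])

```text
t: 20.2
eef_pos: [437.3, -144.9, 110.1]
tcp_rot: [-0.536, 1.562, 2.676]
ft_force: [0.7, -0.9, 0.4]
opening: 0.006
```

carry_out([
  [-0.09,0,0],
  [-0.09,0,0],
  [0,0,0],
  [0,0,0],
], grip=[1,1,1,1], turn=[0,0,0,0])

```text
t: 20.6
eef_pos: [442.9, -146.0, 202.4]
tcp_rot: [2.637, 1.568, -0.432]
ft_force: [0.0, -0.6, 0.0]
opening: 0.005
```

```bash
python3 - <<'E'
from h import *
s=env.state();print(s["t"],s["eef_pos"])
I={n:cams.read_camera(n) for n in("scene","top")}
for n in I:
    for a,r in blobs(I[n],"yellow"):
        b=cv2.boxPoints(r);print(n,a,[np.round(onz(n,p,60)[:2],1).tolist() for p in b])
cv2.imwrite("pics/end.png",np.vstack([cv2.resize(I["scene"],(400,300)),cv2.resize(I["scene"][90:210,160:320],(400,300),interpolation=cv2.INTER_CUBIC)]))
o=cv2.imread("pics/end.png");t=np.vstack([cv2.resize(I["top"],(400,300)),cv2.resize(I["top"][70:190,210:370],(400,300),interpolation=cv2.INTER_CUBIC)])
cv2.imwrite("pics/end.png",np.hstack([o,t]))
for n in I:
    d=cv2.absdiff(I[n],cv2.imread(f"pics/{n}0.png")).max(2)
    for w,p in(("mug",{"scene":(270,75),"top":(404,157)}),("spray",{"scene":(334,100),"top":(395,234)}),("mouse",{"scene":(172,248),"top":(191,127)}),("stapler",{"scene":(147,318),"top":(122,130)})):
        u,v=p[n];print(n,w,"mean diff",round(float(d[v-18:v+18,u-18:u+18].mean()),1))
E
```

```text
20.6 [ 442.85101309 -146.04112385  202.43920615]
scene 105.0 [[582.5, -79.6], [592.4, -197.5], [581.7, -197.9], [572.1, -80.2]]
top 980.5 [[418.7, 439.4], [450.2, 361.4], [378.0, 327.8], [347.1, 404.9]]
top 50.5 [[580.3, -77.0], [584.2, -117.2], [572.5, -118.2], [568.6, -78.1]]
scene mug mean diff 5.2
scene spray mean diff 98.0
scene mouse mean diff 5.0
scene stapler mean diff 5.6
top mug mean diff 7.4
top spray mean diff 7.7
top mouse mean diff 5.0
top stapler mean diff 4.9
```

View pics/end.png

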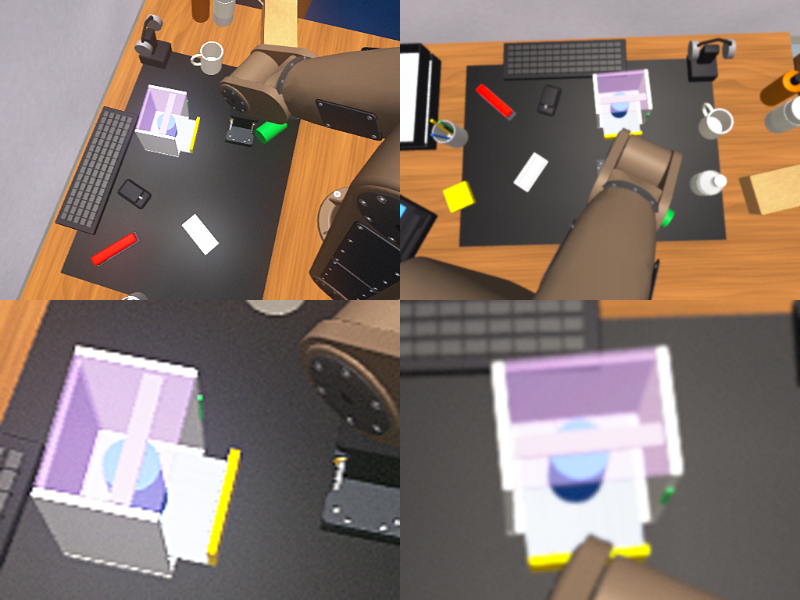

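```bash
python3 -c "
from cell import env
print(env.job_done())"
```

```text
the job is handed in; nothing more can be done
None
```

The blue pen cup is upside down over the orange peg and the tray is pushed home. I handed the job in at about 20.7 s of the 64 s allowed; no verdict is reported.

**How it went:** The tool can only turn about its own axis. So I gripped the cup at its middle and checked from close by which end was the mouth. I turned it mouth-down by pivoting it between the pads on the sanitiser's side-wall edge, then pressed it flat against the wall to square it up. I lowered it over the peg until the tool felt 25 N, let go, and pushed the bar with closed fingers.

**Last checks:**
- **Tray:** it stopped hard, with about 36 N along the push. The bar face measures 44 mm proud of the sanitiser's front (45 mm expected), after about 126 mm of travel.
- **Cup:** the last picture shows it still on its peg, closed end up, with no visible tilt.
- **Bystanders:** the mug, mouse and stapler look unchanged in both views. The bottle looks unchanged in the top view, but the arm hid it in the scene view.
- **Robot:** the arm was clear of everything, with no force on the tool beyond noise.

**What disagreed:**
- The tray was dragged out about 6 mm while the cup went on.
- Before the push, the cup sat about 8 mm off the peg's centre; the fit allows 9 mm and the limit is 20 mm.
- The rim met the tray about 3 mm higher on the arm's reading than I had predicted. I put this down to slip in the grip, as 25 N showed it was pressed down.

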